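# Put the open spice jar into its caddy and snap its cap on

### The job

Stand the open spice jar in the free cell of the wooden caddy, so that the caddy holds it steady. Then fit the green cap squarely on it and press it straight down until it clicks home, and keep pressing firmly: finish with the gripper still on the cap, bearing down on it, without letting go or easing off. Leave the two other jars standing in their cells and the things standing about where they are.

Things in the scene. Friction and masses are not known exactly. Their poses are not given: they have to be found in the camera images.
- caddy: Light wooden caddy, 62 (x) x 176 (y) x 46 high mm, loose, 1.2 kg, standing on the worktop. Three square cells in a row along its own y axis, each 52 x 52 mm inside, 5 mm walls, 5 mm floor. Two cells hold a jar, one is free: which one varies. Origin: centre of the underside; z up.
- cell_a (a point): Centre of the inner floor of the end cell on the caddy's +y side (5 mm above the worktop); axes as the caddy's. The walls rise 41 mm above it.
- cell_b (a point): The same for the middle cell, 57 mm from the end ones.
- cell_c (a point): The same for the end cell on the caddy's -y side.
- open_jar: Open spice shaker jar, loose, 0.11 to 0.23 kg: amber glass body 44 mm across, straight-sided from the foot to 76 mm up (paper label, green stripe), then a shoulder up to 83 mm and a white neck with a shaker top. Starts standing on the worktop, left or right of the caddy. Origin: centre of the underside; z up.
- neck_top (a point): Centre of the flat white shaker top (seven holes) of the open jar, 105 mm above its foot. The flat top is 19 mm across; round it the shaker top slopes down to a snap bead 32 mm across, which ends 6 mm below the top; the neck under it is 26 mm across.
- snap_cap: Round ribbed green plastic snap cap, loose, about 80 g, 43 mm across, 22 mm high, 34 mm bore, 2.5 mm roof, open below. Starts on the worktop, open side down, on the other side of the caddy from the jar. Origin: centre of its rim (underside); z up, out of the closed top.
- cap_top (a point): Centre of the cap's closed top, 22 mm above its rim. It stands about 114 mm above the jar's foot when the eight sprung lugs inside meet the bead; pushing on, the force rises to 6 to 20 N over 2 mm, then gives with a click, and the cap drops until its roof sits on the neck: 107.5 mm above the foot, then rigid.
- jar_one: Closed spice jar with a green cap that has a dark blue disc on top, 46 mm across, 106 mm high, standing in one of the caddy's cells. Loose. Origin: centre of the underside.
- jar_two: Closed spice jar with a green cap that has a whitish disc on top, 46 mm across, 106 mm high, standing in another cell. Loose. Origin: centre of the underside.
- salt_shaker: Glass salt shaker with a grey top, 44 mm across, 90 mm high, standing behind the work. Origin: centre of the underside.
- pepper_mill: Wooden pepper mill, 58 mm across, 170 mm high, standing behind the work. Origin: centre of the underside.
- teaspoon: Steel teaspoon, 132 mm long, lying behind the work. Origin: near its middle, underside.
- tomato: Tomato, 70 mm across, lying behind the work. Origin: centre of the underside.
Things that resemble listed ones, but are neither listed nor needed, are in the scene too. Leave any turquoise look-alike of the caddy alone.

How it is judged:
By the outcome, as a careful person would: the job done as asked, in the order asked, and still so for the second after the job is handed in, while the arm keeps its last pose, push and grip.
It also fails if it takes over 72 s, if anything falls off the work surface, if the arm or the gripper's body presses on something with over 40 N, if the wrist force passes 120 N, or if a joint passes its speed limit or range.

### The arm

A 6-joint arm with a two-finger parallel gripper is mounted at the origin on a cart in front of the work surface, level with it; the furniture and walls round the work are solid. World frame = base frame: x ahead of the robot, y to its left, z up, the work surface at z = 0. Lengths are in mm, angles in rad, forces in N, time in s.
With the tool pointing down it reaches from about 275 to 750 mm from the base axis. Payload 10.2 kg.
Tool frame: the origin (TCP) lies at the centre of the arm's flange, where the gripper is bolted on; the fingertips stand 173 mm ahead of it and the grasp point (between the pads) lies 155 mm ahead of it; z points along the fingers, y is the line along which they close (so a half turn about z gives the same grasp; the last joint's range is limited). The gripper opens to 85 mm and grips with 20 to 120 N. Pads are 22 mm wide; open, the fingers measure 114 mm over their backs; the gripper's body (76 mm by 85 mm) begins 54 mm behind the grasp point. The pads swing forward as they close: fully open they stand 13 mm farther back than shut.
Start: joints at [-1.533, 0.313, 1.498, -0, 1.331, -0.223], TCP at [135.36, -507.258, 404.694] pointing down, gripper open.
Joint ranges: [-2.94, 2.94], [-0.97, 2.17], [0.19, 2.56], [-1.23, 4.37], [0.02, 3.11], [-2.88, 2.88]. Speed limits (rad/s): [2.39, 2.39, 3.01, 3.14, 3.14, 3.14].

### API

Orientations are given as a unit quaternion [w, x, y, z].
In Python, from rig import status, capture, camera_info, ticket gives the robot as it stands.
- The arm moves only by the shell command python3 -m crank 'ROWS' [FORCE]. ROWS is JSON, a list of rows, each a list of 7 numbers: the shift along the tool's x, y, z as a fraction of full scale, then the turn, a rotation vector about the tool's x, y, z as a fraction of full scale, then the closure, from 0 (fully open) to 1 (shut). A call has 1 to 12 rows; each row is the pose to reach, as a shift and turn from the pose commanded when the call began, along the tool's axes at that moment; what a row does not reach only later rows make up. Full scale, the value 1, is 0.1 m for a shift and 45 degrees for a turn. A row lasts 1/10 s, in which the tool goes at most 50 mm and 8.59 degrees, less where a joint would pass 70% of its speed; a pose out of reach is approached as far as the arm can. A call with a number of a shift or a turn outside -1 to 1 is refused whole. A call with a gripper value outside its range is refused whole. The fingers move at their own pace and stop on an object; FORCE is the grip in N (left out, the last holds). Time passes only in rows, so rows that repeat a pose let the fingers close. It gives the time, the measured TCP pose, the force, the opening and the grip force at its end, in the units of the state.
- status.sense(): the state, without advancing time (a new reading comes with each control period).
- capture(name): name is "scene" or "top"; returns (picture, depth): 480x640x3 uint8, red, green, blue; 480x640 float32, mm along the optical axis (not along the pixel's ray), 0 where there is no reading.
- camera_info(name): a dict with "K" (3x3 intrinsics, pixels), "camera_from_world" (4x4, takes a point from world to camera coordinates). Camera axes: x right, y up, looking along -z (the intrinsics and any distortion apply to the point x, -y, -z); pixel columns grow to the right and rows downward; lengths in mm; the calibration is good to about 2 mm. A picture is of the moment at which its call begins. camera_info takes no time and is no camera call.
- ticket.finish_job(): hands the job in; it is judged then, once.
The state is a dict: "time_s": time; "joints": joint angles; "dq": joint speeds; "tau": joint torques, N m; "eef_pos": TCP position; "ee_rot": TCP orientation; "force": force on the tool from outside, world axes, zero at the start; "wrist_torque": the same for the moment, N m; "grip_width": opening from 0.0 (shut) to 1.0 (fully open); "grip_force": force on a finger pad.
Only numpy, scipy, OpenCV 4.12 (cv2) and the standard library are available. Lean on these libraries where they do the work, as an engineer would, in place of code of your own. Each camera call takes 0.05 s, during which the arm holds its last target. There are 200 camera calls.

## Working session

There is one attempt and no reset: what is moved stays moved. The work goes in short steps, Python scripts to look and compute and a shell command to move; the robot and the scene stay as the last step left them, time stands still between calls to the robot, and variables do not carry over. Pictures are saved under pics/ and viewed, at most 10 in all, crops included, and the job is handed in when it is done.

```bash
mkdir -p pics; ls; python3 - <<'E'
from rig import status,capture,camera_info
import cv2,numpy as np
print(status.sense())
for n in("scene","top"):
    p,d=capture(n); np.savez(f'pics/{n}0.npz',p=p,d=d); cv2.imwrite(f'pics/{n}0.png',p[:,:,::-1]); print(n,camera_info(n))
    print((d==0).mean())
E
```

```text
pics
{'time_s': 0.0, 'joints': array([-1.53339039e+00,  3.13457739e-01,  1.49845525e+00,  1.02082740e-05,
        1.33094960e+00, -2.23354966e-01]), 'dq': array([0.00013409, 0.00039567, 0.00117841, 0.00164377, 0.00053889,
       0.00045573]), 'tau': array([ 2.42160795e-04, -4.12255669e+01, -2.59744424e+01, -1.45499498e-04,
        4.11456669e-03, -1.19111522e-05]), 'eef_pos': array([ 135.36380741, -507.21165934,  404.12412311]), 'ee_rot': array([-6.31762738e-04,  9.91512460e-01,  1.30010145e-01,  6.38864286e-05]), 'force': array([ 0.1304352 , -0.54402738,  0.00422932]), 'wrist_torque': array([ 0.004899  , -0.00845351,  0.00242869]), 'grip_force': 0.0, 'grip_width': 1.0001729235530263}
scene {'K': array([[504.96410057,   0.        , 310.83516817],
       [  0.        , 504.96410057, 237.05798022],
       [  0.        ,   0.        ,   1.        ]]), 'camera_from_world': array([[-7.55632213e-01, -6.54694801e-01, -1.98664761e-02,
         4.50346235e+02],
       [ 4.52649821e-01, -5.43878953e-01,  7.06614339e-01,
        -3.21285352e+02],
       [-4.73421692e-01,  5.24948000e-01,  7.07319941e-01,
        -1.01293889e+03],
       [ 0.00000000e+00,  0.00000000e+00,  0.00000000e+00,
         1.00000000e+00]])}
0.003990885416666667
top {'K': array([[470.24037228,   0.        , 311.64030119],
       [  0.        , 470.24037228, 244.49901896],
       [  0.        ,   0.        ,   1.        ]]), 'camera_from_world': array([[-2.92547692e-02, -9.99560821e-01,  4.72478527e-03,
         3.65076292e+00],
       [ 9.88693746e-01, -2.82406118e-02,  1.47265558e-01,
        -6.02637150e+02],
       [-1.47067451e-01,  8.97958555e-03,  9.89085705e-01,
        -9.42760702e+02],
       [ 0.00000000e+00,  0.00000000e+00,  0.00000000e+00,
         1.00000000e+00]])}
0.003828125
```

View pics/scene0.png

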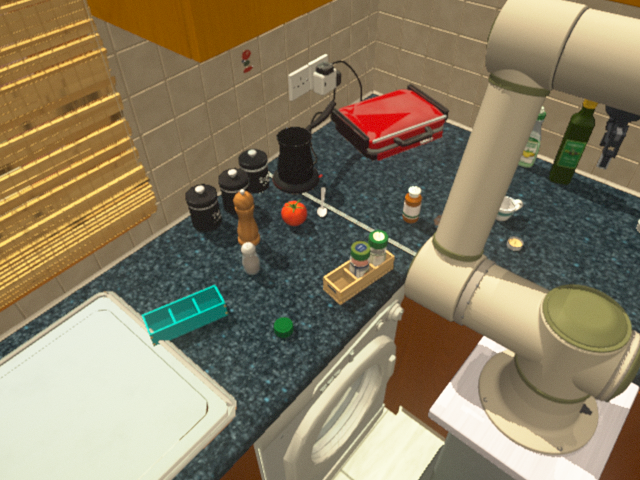

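View pics/top0.png

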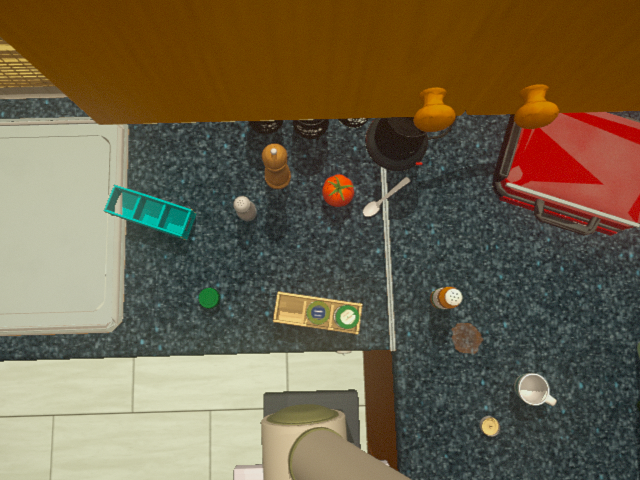

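The scene view shows the caddy at about (358,277) with its left cell free, the cap at (283,327) and the open jar at (412,205). In the top view the caddy is at (318,312) with its free cell at (291,306) on the +y side, the cap is at (208,298) and the jar's white top is at (452,297).

```bash
cat > h.py <<'E'
import numpy as np,cv2
from rig import camera_info
def load(n,i=0):
    z=np.load(f'pics/{n}{i}.npz'); return z['p'],z['d']
def ray(n,uv):
    c=camera_info(n);K=c['K'];T=c['camera_from_world']
    uv=np.atleast_2d(uv).astype(float)
    v=np.c_[(uv[:,0]-K[0,2])/K[0,0],-(uv[:,1]-K[1,2])/K[1,1],-np.ones(len(uv))]
    R=T[:3,:3]; return -R.T@T[:3,3], v@R
def onplane(n,uv,z):
    o,v=ray(n,uv); return o+v*((z-o[2])/v[:,2])[:,None]
def cloud(n,d):
    vv,uu=np.mgrid[:480,:640]; o,v=ray(n,np.c_[uu.ravel(),vv.ravel()])
    return (o+v*d.reshape(-1,1)).reshape(480,640,3)
def tri(a,b):
    (o1,v1),(o2,v2)=ray('top',a),ray('scene',b); v1=v1[0];v2=v2[0]
    s=np.linalg.lstsq(np.c_[v1,-v2],o2-o1,rcond=None)[0]
    p,q=o1+s[0]*v1,o2+s[1]*v2; return (p+q)/2,np.linalg.norm(p-q)
E
python3 - <<'E'
from h import *
box={'top':dict(cap=(190,280,228,316),cad=(265,285,370,340),jar=(425,280,470,315)),
'scene':dict(cap=(265,312,302,342),cad=(315,225,400,306),jar=(398,180,428,228))}
for n in box:
    p,d=load(n); P=cloud(n,d); hsv=cv2.cvtColor(p,cv2.COLOR_RGB2HSV).astype(int)
    for k,(a,b,c,e) in box[n].items():
        s=np.s_[b:e,a:c]; H=hsv[s]; Q=P[s]; z=Q[...,2]; uu,vv=np.meshgrid(np.arange(a,c),np.arange(b,e))
        if k=='cap': ms={'cap':(H[...,0]>45)&(H[...,0]<80)&(H[...,1]>120)}
        elif k=='jar': ms={'neck':(H[...,1]<90)&(H[...,2]>130)&(z>70),'high':z>20,'flat':z>102}
        else: ms={'rim':(abs(z-46)<6)&(H[...,0]<30),'caps':z>95}
        for nm,m in ms.items():
            q=Q[m]; print(n,nm,m.sum(),'px',uu[m].mean().round(1),vv[m].mean().round(1),'z pct',np.percentile(q[:,2],[5,50,90,99]).round(1),'med',np.median(q,0).round(1),'bbox',np.percentile(q,2,0).round(),np.percentile(q,98,0).round())
            if nm=='cap':
                t=q[q[:,2]>18];print('  captop',((t.min(0)+t.max(0))/2).round(1),len(t))
            if nm=='rim':
                r=cv2.minAreaRect(q[:,:2].astype(np.float32));print('  rect',r,cv2.boxPoints(r).round(1).tolist())
            if nm=='caps' or nm=='flat': print('  mean',q.mean(0).round(1))
for n,b in (('top',(190,280)),): pass
import cv2
p,_=load('top');q,_=load('scene')
A=cv2.resize(p[280:340,265:370],None,fx=5,fy=5,interpolation=cv2.INTER_CUBIC)
B=cv2.resize(p[278:318,420:475],None,fx=5,fy=5,interpolation=cv2.INTER_CUBIC)
C=cv2.resize(q[178:230,395:435],None,fx=5,fy=5,interpolation=cv2.INTER_CUBIC)
o=np.zeros((580,800,3),np.uint8)
for im,(y,x) in((A,(0,0)),(B,(305,0)),(C,(305,300))): o[y:y+im.shape[0],x:x+im.shape[1]]=im
cv2.imwrite('pics/c1.png',o[:,:,::-1])
E
```

```text
top cap 346 px 208.6 297.6 z pct [17.3 23.1 25.3 27.4] med [498.3 206.1  23.1] bbox [479. 187.  10.] [518. 227.  27.]
  captop [488.3 111.2 519.9] 323
top rim 654 px 316.3 312.3 z pct [41.  46.4 48.9 50.7] med [462.6 -17.6  46.4] bbox [ 420. -109.   40.] [503.  66.  50.]
  rect ((461.4699401855469, -20.91082000732422), (176.0867156982422, 63.10909652709961), 79.80133056640625) [[414.79998779296875, -102.0], [476.8999938964844, -113.19999694824219], [508.1000061035156, 60.20000076293945], [446.0, 71.30000305175781]]
top caps 920 px 331.9 314.4 z pct [ 108.4  111.8  114.1 1021.2] med [456.5 -41.  111.8] bbox [432. -96. 105.] [ 480.   -2. 1021.]
  mean [456.1 -47.7 139.2]
top neck 214 px 453.1 296.5 z pct [ 99.9 104.4 107.6 109.4] med [ 483.3 -284.7  104.4] bbox [ 469. -300.   90.] [ 498. -271.  109.]
top high 541 px 446.1 297.5 z pct [ 31.6  82.1 106.4 108.8] med [ 482.5 -275.8   82.1] bbox [ 463. -299.   26.] [ 504. -264.  108.]
top flat 176 px 453.5 296.6 z pct [102.4 105.1 107.7 109.5] med [ 482.9 -285.4  105.1] bbox [ 469. -299.  102.] [ 496. -271.  109.]
  mean [ 483.2 -283.7  110
[... 400 characters left out ...]
125, -102.0], [478.1000061035156, -112.9000015258789], [507.29998779296875, 62.79999923706055], [442.0, 73.69999694824219]]
scene caps 601 px 368.1 245.4 z pct [ 98.2 108.9 111.8 952.4] med [451.  -35.9 108.9] bbox [  6. -93.  96.] [478. 652. 952.]
  mean [430.8  -9.6 148.2]
scene neck 101 px 413.9 191.5 z pct [ 90.1 101.  104.2 106.9] med [ 479.9 -279.   101. ] bbox [ 469. -295.   86.] [ 495. -269.  106.]
scene high 466 px 412.0 203.1 z pct [ 25.   69.  101.7 403.2] med [ 475.5 -271.2   69. ] bbox [ 460. -295.   23.] [ 499. -259.  106.]
scene flat 42 px 413.9 191.2 z pct [102.3 103.9 867.9 952.4] med [ 481.4 -281.7  103.9] bbox [   6. -294.  102.] [492. 652. 952.]
  mean [ 426. -171.  205.]
```

View pics/c1.png

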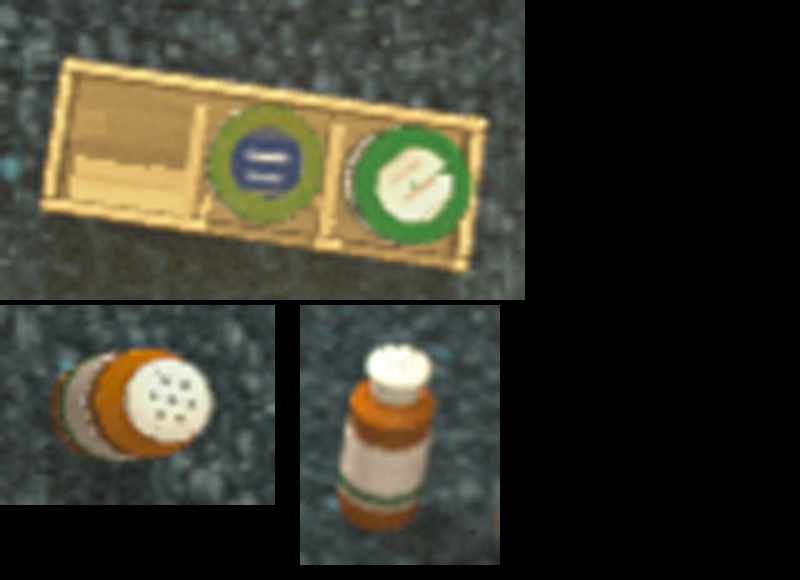

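```bash
python3 - <<'E'
from h import *
def white(n,b,zmin,sat):
    p,d=load(n);P=cloud(n,d);H=cv2.cvtColor(p,cv2.COLOR_RGB2HSV).astype(int);a,bb,c,e=b
    m=np.zeros((480,640),np.uint8);m[bb:e,a:c]=1
    return p,P,H,m
def ell(m):
    c=max(cv2.findContours(m,cv2.RETR_EXTERNAL,cv2.CHAIN_APPROX_NONE)[0],key=cv2.contourArea)
    return cv2.fitEllipse(c)
r={}
for n,b in(('top',(425,280,470,315)),('scene',(398,180,428,228))):
    p,P,H,m=white(n,b,0,0); z=P[...,2]
    k=((H[...,1]<70)&(H[...,2]>170)&(z>88)&m.astype(bool)).astype(np.uint8); r[n]=ell(k);print('neck',n,r[n])
print('neck',tri(r['top'][0],r['scene'][0]), onplane('top',r['top'][0],101),onplane('scene',r['scene'][0],101))
for n,b in(('top',(190,280,228,316)),('scene',(265,312,302,342))):
    p,P,H,m=white(n,b,0,0); z=P[...,2]
    k=((z>16)&(z<35)&m.astype(bool)).astype(np.uint8); r[n]=ell(k);print('cap',n,r[n])
print('cap',tri(r['top'][0],r['scene'][0]),onplane('top',r['top'][0],22),onplane('scene',r['scene'][0],22))
q=onplane('top',np.array([(66,58),(42,208),(487,120),(465,270)])/5+[265,280]-.4,46);print(q.round(1),q.mean(0))
# z check of worktop
for n in('top','scene'):
    P=cloud(n,load(n)[1]); s=(abs(P[...,0]-480)<60)&(abs(P[...,1]-130)<25);print('worktop',n,np.median(P[s][:,2]))
E
```

```text
neck top ((453.2152404785156, 296.56634521484375), (14.979951858520508, 15.722323417663574), 118.08196258544922)
neck scene ((414.1042785644531, 191.02806091308594), (8.787800788879395, 11.11335563659668), 101.40412139892578)
neck (array([ 483.95011676, -288.16166564,   94.03992519]), np.float64(0.20709442016490387)) [[ 483.66581486 -286.09636514  101.        ]] [[ 480.15248038 -280.46723086  101.        ]]
cap top ((208.3350830078125, 297.6685485839844), (19.520334243774414, 20.101728439331055), 55.55792236328125)
cap scene ((282.5527648925781, 325.62054443359375), (15.916882514953613, 18.813310623168945), 78.20580291748047)
cap (array([498.7862704 , 208.53788627,  15.60441578]), np.float64(0.3682759753544703)) [[498.6711284  207.29068112  22.        ]] [[495.26091186 211.47334009  22.        ]]
[[ 506.8   59.    46. ]
 [ 445.9   69.9   46. ]
 [ 476.3 -113.8   46. ]
 [ 415.9 -102.1   46. ]] [461.24172089 -21.76074806  46.        ]
worktop top 1.0812296947167397
worktop scene -1.6286890791805035
```

```bash
python3 -m crank '[[0.95,-0.32,0,0,0,-1,0],[0.95,-0.32,0,0,0,-1,0],[0.95,-0.32,0,0,0,-1,0],[0.95,-0.32,0,0,0,-1,0],[0.95,-0.32,0,0,0,-1,0],[0.95,-0.32,0,0,0,-1,0],[0.95,-0.32,0,0,0,-1,0]]' 60
python3 -m crank '[[0.9,0.46,0,0,0,-0.446,0],[0.9,0.46,0,0,0,-0.446,0],[0.9,0.46,0,0,0,-0.446,0],[0.9,0.46,0,0,0,-0.446,0]]'
python3 -m crank '[[0.72,0.78,0.4,0,0,0,0],[0.72,0.78,0.4,0,0,0,0],[0.72,0.78,0.4,0,0,0,0],[0.72,0.78,0.4,0,0,0,0],[0.72,0.78,0.4,0,0,0,0]]'
cat >> h.py <<'E'
def delta(target,yaw=80):
    from rig import status; from scipy.spatial.transform import Rotation as R
    s=status.sense(); q=s['ee_rot']; Rm=R.from_quat([q[1],q[2],q[3],q[0]])
    x=Rm.apply([1,0,0]); a=np.degrees(np.arctan2(x[1],x[0]))
    print('t',round(s['time_s'],2),'pos',s['eef_pos'].round(1),'xang',a.round(2),'tilt',Rm.apply([0,0,1]).round(4),'F',s['force'].round(1),'w',round(s['grip_width']*85,1),'gf',s['grip_force'])
    print('shift',(Rm.inv().apply(np.array(target)-s['eef_pos'])/100).round(3),'turn z',round((a-yaw)/45,3),'j',s['joints'].round(2))
E
python3 -c "
from h import *; delta([482,-283.5,320])"
```

```text
time_s: 0.8
eef_pos: [218.9, -451.8, 404.4]
ee_rot: [-0.0, 0.866, 0.5, 0.0]
force: [-1.0, -0.1, -0.1]
grip_width: 1.001
grip_force: 0.0
time_s: 1.2
eef_pos: [304.6, -396.3, 404.6]
ee_rot: [-0.0, 0.766, 0.643, 0.0]
force: [0.9, 1.0, -0.3]
grip_width: 1.0
grip_force: 0.0
time_s: 1.7
eef_pos: [392.3, -340.5, 365.0]
ee_rot: [0.0, 0.767, 0.642, -0.0]
force: [-0.7, -0.5, 0.1]
grip_width: 1.0
grip_force: 0.0
t 1.7 pos [ 392.3 -340.5  365. ] xang 79.89 tilt [-1.e-04 -6.e-04 -1.e+00] F [-0.7 -0.5  0.1] w 85.0 gf 0.0
shift [0.719 0.783 0.45 ] turn z -0.002 j [-0.94  0.34  1.57 -0.    1.23 -0.76]
```

```bash
python3 -m crank '[[0.72,0.78,0.5,0,0,0,0],[0.72,0.78,0.5,0,0,0,0],[0.72,0.78,0.5,0,0,0,0],[0.72,0.78,0.5,0,0,0,0]]'
python3 -m crank '[[0,0,0.3,0,0,0,0],[0,0,0.6,0,0,0,0],[0,0,0.95,0,0,0,0],[0,0,0.95,0,0,0,0]]'
python3 - <<'E'
from h import *; delta([482,-283.5,220])
from rig import capture
for n in("scene","top"):
    p,d=capture(n); np.savez(f'pics/{n}1.npz',p=p,d=d)
    if n=='scene': a=p[120:280,340:520]
    else: b=p[240:360,380:520]
o=np.zeros((480,800,3),np.uint8);a=cv2.resize(a,None,fx=2.3,fy=2.3);b=cv2.resize(b,None,fx=2.7,fy=2.7);o[:a.shape[0],:a.shape[1]]=a;o[:b.shape[0],418:418+b.shape[1]]=b
cv2.imwrite('pics/c2.png',o[:,:,::-1])
E
```

```text
time_s: 2.1
eef_pos: [482.6, -282.4, 314.1]
ee_rot: [-0.001, 0.766, 0.643, -0.0]
force: [0.5, -1.1, -0.3]
grip_width: 1.002
grip_force: 0.0
time_s: 2.5
eef_pos: [480.5, -283.4, 217.2]
ee_rot: [-0.003, 0.767, 0.642, -0.001]
force: [0.3, 1.0, -0.2]
grip_width: 1.003
grip_force: 0.0
t 2.5 pos [ 480.5 -283.4  217.2] xang 79.86 tilt [-0.0047  0.0038 -1.    ] F [ 0.3  1.  -0.2] w 85.2 gf 0.0
shift [ 0.002  0.015 -0.028] turn z -0.003 j [-0.74  0.6   1.6  -0.    0.95 -0.57]
```

View pics/c2.png

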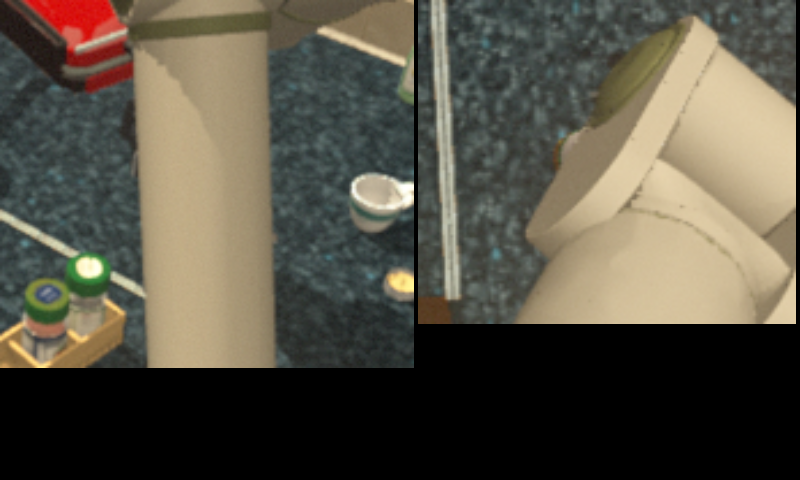

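The arm hides the jar in both views: in the left crop its link fills columns 140–270, in the right the wrist covers about (600,150). I'll close and judge by the opening.

```bash
python3 -m crank '[[0,0,0,0,0,0,0],[0,0,0,0,0,0,0.3],[0,0,0,0,0,0,0.6],[0,0,0,0,0,0,1],[0,0,0,0,0,0,1],[0,0,0,0,0,0,1],[0,0,0,0,0,0,1],[0,0,0,0,0,0,1],[0,0,0,0,0,0,1],[0,0,0,0,0,0,1]]' 50
python3 -c "
from h import *; delta([482,-283.5,320])"
```

```text
time_s: 3.6
eef_pos: [482.7, -282.4, 220.7]
ee_rot: [0.001, 0.766, 0.643, 0.0]
force: [-0.5, -0.5, 5.5]
grip_width: 0.508
grip_force: 50.2
t 3.6 pos [ 482.7 -282.4  220.7] xang 80.03 tilt [ 0.0012 -0.0012 -1.    ] F [-0.5 -0.5  5.5] w 43.1 gf 50.19637200864963
shift [-0.013 -0.003 -0.993] turn z 0.001 j [-0.74  0.59  1.6  -0.    0.95 -0.56]
```

```bash
python3 -m crank '[[0,0,-0.1,0,0,0,1],[0,0,-0.3,0,0,0,1],[0,0,-0.6,0,0,0,1],[0,0,-1,0,0,0,1],[0,0,-1,0,0,0,1]]'
python3 -m crank '[[0,0,-0.3,0,0,0,1],[0.3,0,-0.5,0,0,0,1],[0.6,0,-0.5,0,0,0,1],[1,0,-0.5,0,0,0,1],[1,0,-0.5,0,0,0,1]]'
python3 -m crank '[[0.3,0,0,0,0,0,1],[0.6,0,0,0,0,0,1],[1,0,0,0,0,0,1],[1,0,0,0,0,0,1]]'
python3 -c "
from h import *; delta([470.8,36,370])"
```

```text
time_s: 4.1
eef_pos: [482.9, -282.5, 325.3]
ee_rot: [0.005, 0.766, 0.643, 0.001]
force: [-0.3, -0.3, -1.5]
grip_width: 0.497
grip_force: 51.0
time_s: 4.6
eef_pos: [500.0, -180.1, 369.7]
ee_rot: [-0.001, 0.765, 0.644, 0.0]
force: [-0.4, -0.5, -1.9]
grip_width: 0.498
grip_force: 51.2
time_s: 5.0
eef_pos: [517.2, -82.2, 369.6]
ee_rot: [-0.001, 0.765, 0.644, 0.0]
force: [-0.1, -0.5, -1.7]
grip_width: 0.504
grip_force: 51.2
t 5.0 pos [517.2 -82.2 369.6] xang 80.23 tilt [-6.0e-04  1.2e-03 -1.0e+00] F [-0.1 -0.5 -1.7] w 42.8 gf 51.18978809332475
shift [ 1.086 -0.658 -0.003] turn z 0.005 j [-0.38  0.34  1.56  0.    1.25 -0.21]
```

```bash
python3 -m crank '[[0.3,-0.2,0,0,0,0,1],[0.6,-0.4,0,0,0,0,1],[1,-0.65,0,0,0,0,1],[1,-0.65,0,0,0,0,1]]'
python3 -m crank '[[0.086,-0.01,0.4,0,0,0,1],[0.086,-0.01,0.8,0,0,0,1],[0.086,-0.01,0.8,0,0,0,1],[0.086,-0.01,0.8,0,0,0,1],[0.086,-0.01,0.8,0,0,0,1]]'
python3 - <<'E'
from h import *; delta([470.8,36,290])
from rig import capture
o=np.zeros((480,800,3),np.uint8)
for n,s,x in(("scene",np.s_[170:320,290:420],0),("top",np.s_[220:360,210:380],400)):
    p,d=capture(n); np.savez(f'pics/{n}2.npz',p=p,d=d)
    a=cv2.resize(p[s],None,fx=3 if x==0 else 2.35,fy=3 if x==0 else 2.35); o[:a.shape[0],x:x+a.shape[1]]=a[:480]
cv2.imwrite('pics/c3.png',o[:,:,::-1])
E
```

```text
time_s: 5.4
eef_pos: [468.7, 27.4, 369.7]
ee_rot: [-0.001, 0.765, 0.644, -0.0]
force: [0.8, -1.7, -1.4]
grip_width: 0.5
grip_force: 51.3
time_s: 5.9
eef_pos: [471.6, 32.6, 291.6]
ee_rot: [0.001, 0.766, 0.643, 0.001]
force: [-0.5, -0.5, -0.0]
grip_width: 0.501
grip_force: 51.4
t 5.9 pos [471.6  32.6 291.6] xang 79.98 tilt [ 3.1e-03 -7.0e-04 -1.0e+00] F [-0.5 -0.5 -0. ] w 42.6 gf 51.41946283634752
shift [ 0.032 -0.014  0.016] turn z -0.0 j [-0.18  0.33  1.8  -0.    1.01 -0.  ]
```

View pics/c3.png

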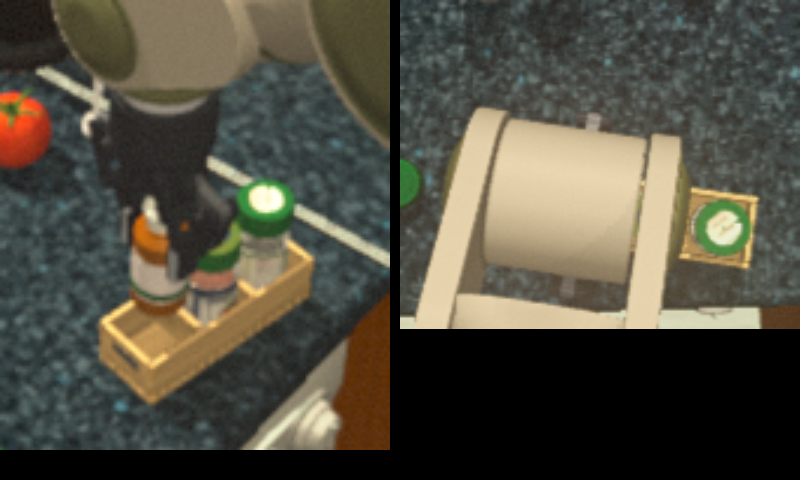

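The scene crop (left) shows the jar upright in the fingers over the free cell at about (160,265), with the cell at (155,325). In the top crop the arm hides the jar, and the neighbouring jar at (722,228) is unmoved.

```bash
python3 - <<'E'
from h import *
from scipy.optimize import least_squares
p,d=load('scene',2);P=cloud('scene',d);H=cv2.cvtColor(p,cv2.COLOR_RGB2HSV).astype(int)
m=np.zeros((480,640),bool);m[235:280,332:356]=1
x,y,z=P[...,0],P[...,1],P[...,2]
m&=(np.hypot(x-470,y-34)<30)&(z>74)&(z<140)&(H[...,2]>70)
q=P[m];print(len(q),q.min(0).round(),q.max(0).round())
f=least_squares(lambda c:np.hypot(q[:,0]-c[0],q[:,1]-c[1])-22,[480,30],loss='soft_l1');print(f.x,np.std(f.fun))
for lo,hi in((74,95),(95,115),(115,140)):
    s=q[(q[:,2]>lo)&(q[:,2]<hi)];print(lo,len(s),least_squares(lambda c:np.hypot(s[:,0]-c[0],s[:,1]-c[1])-22,[480,30],loss='soft_l1').x)
# same for jar before (calibration vs centroid), jar0
p,d=load('scene',0);Q=cloud('scene',d)[178:230,395:430].reshape(-1,3);Q=Q[(Q[:,2]>8)&(Q[:,2]<75)&(np.hypot(Q[:,0]-481,Q[:,1]+281)<32)]
print('jar0',least_squares(lambda c:np.hypot(Q[:,0]-c[0],Q[:,1]-c[1])-22,[481,-281],loss='soft_l1').x)
# caddy rim now, near end, scene
z=np.load('pics/scene2.npz');H=cv2.cvtColor(z['p'],cv2.COLOR_RGB2HSV).astype(int)
b=np.zeros((480,640),bool);b[225:306,315:400]=1
b&=(abs(P[...,2]-46)<6)&(H[...,0]<30)&(H[...,2]>130)&(np.hypot(x-f.x[0],y-f.x[1])>0)
r=cv2.minAreaRect(P[b][:,:2].astype(np.float32));print(r,cv2.boxPoints(r).round(1).tolist())
for u in (load('scene',0),):
    P0=cloud('scene',u[1]);H0=cv2.cvtColor(u[0],cv2.COLOR_RGB2HSV).astype(int)
    k=np.zeros((480,640),bool);k[225:306,315:400]=1
    k&=(abs(P0[...,2]-46)<6)&(H0[...,0]<30)&(H0[...,2]>130)
    w=P0[k][:,:2]; yaw=np.radians(-10);ax=np.array([[np.cos(yaw),np.sin(yaw)],[-np.sin(yaw),np.cos(yaw)]]);l=w@ax.T
    print('local extents',np.percentile(l,[1,99],axis=0).round(1), 'centre world',(np.percentile(l,[1,99],axis=0).mean(0)@ax).round(1))
E
```

```text
326 [442.  21.  74.] [496.  54. 140.]
[471.33539405  30.10628318] 2.5121847849261973
74 105 [471.93471666  29.75220931]
95 107 [471.32249946  29.95401166]
115 114 [469.08623076  30.36779982]
jar0 [ 483.05247488 -284.91711805]
((456.3463134765625, -18.125167846679688), (177.46893310546875, 64.7869873046875), 77.39726257324219) [[405.3999938964844, -97.69999694824219], [468.6000061035156, -111.80000305175781], [507.29998779296875, 61.400001525878906], [444.1000061035156, 75.5]]
local extents [[424.  -26.9]
 [486.9 148.9]] centre world [459.1 -19. ]
```

```bash
python3 -m crank '[[0.053,-0.02,0,0,0,0,1],[0.053,-0.02,0.1,0,0,0,1],[0.053,-0.02,0.2,0,0,0,1],[0.053,-0.02,0.3,0,0,0,1],[0.053,-0.02,0.35,0,0,0,1],[0.053,-0.02,0.35,0,0,0,1],[0.053,-0.02,0.35,0,0,0,1]]'
python3 -c "
from h import *; delta([470.5,38,227])"
```

```text
time_s: 6.7
eef_pos: [470.0, 38.7, 254.7]
ee_rot: [-0.0, 0.766, 0.643, -0.0]
force: [-0.5, 0.2, -1.9]
grip_width: 0.501
grip_force: 51.5
t 6.7 pos [470.   38.7 254.7] xang 80.01 tilt [-1.e-04  0.e+00 -1.e+00] F [-0.5  0.2 -1.9] w 42.6 gf 51.53192384750582
shift [-0.006  0.006  0.277] turn z 0.0 j [-0.17  0.38  1.84  0.    0.92  0.01]
```

```bash
python3 -m crank '[[0,0,0.08,0,0,0,1],[0,0,0.16,0,0,0,1],[0,0,0.22,0,0,0,1],[0,0,0.25,0,0,0,1],[0,0,0.27,0,0,0,1],[0,0,0.28,0,0,0,1],[0,0,0.285,0,0,0,1],[0,0,0.285,0,0,0,1]]'
python3 -c "
from h import *; delta([470.5,38,225.7])"
```

```text
time_s: 7.5
eef_pos: [469.9, 38.7, 226.3]
ee_rot: [0.0, 0.766, 0.643, 0.0]
force: [1.0, -0.3, -0.8]
grip_width: 0.504
grip_force: 51.5
t 7.5 pos [469.9  38.7 226.3] xang 80.01 tilt [ 2.e-04 -0.e+00 -1.e+00] F [ 1.  -0.3 -0.8] w 42.8 gf 51.53393521439284
shift [-0.006  0.007  0.006] turn z 0.0 j [-0.17  0.43  1.86  0.    0.85  0.01]
```

```bash
python3 -m crank '[[0,0,0.008,0,0,0,1],[0,0,0.01,0,0,0,1],[0,0,0.01,0,0,0,1],[0,0,0.01,0,0,0,0.4],[0,0,0.01,0,0,0,0.2],[0,0,0.01,0,0,0,0.2],[0,0,0.01,0,0,0,0.2],[0,0,-0.2,0,0,0,0.2],[0,0,-0.5,0,0,0,0.1],[0,0,-0.9,0,0,0,0],[0,0,-1,0,0,0,0],[0,0,-1,0,0,0,0]]' 60
python3 -m crank '[[0.3,0,-0.1,0,0,0,0],[0.6,0,-0.1,0,0,0,0],[1,0.12,-0.1,0,0,0,0],[1,0.12,-0.1,0,0,0,0]]'
python3 - <<'E'
from h import *; delta([497,209.3,330])
from rig import capture
o=np.zeros((500,800,3),np.uint8)
for n,s,x in(("scene",np.s_[190:340,265:415],0),("top",np.s_[260:345,190:370],460)):
    p,d=capture(n); np.savez(f'pics/{n}3.npz',p=p,d=d)
    k=3 if x==0 else 1.88
    a=cv2.resize(p[s],None,fx=k,fy=k); o[:a.shape[0],x:x+a.shape[1]]=a[:,:800-x]
cv2.imwrite('pics/c4.png',o[:,:,::-1])
E
```

```text
time_s: 8.7
eef_pos: [470.0, 38.7, 327.3]
ee_rot: [0.001, 0.766, 0.643, 0.001]
force: [0.2, -0.4, -0.1]
grip_width: 1.0
grip_force: 0.0
time_s: 9.1
eef_pos: [499.6, 138.0, 334.3]
ee_rot: [-0.001, 0.765, 0.644, -0.001]
force: [0.0, -0.5, -0.4]
grip_width: 0.999
grip_force: 0.0
t 9.1 pos [499.6 138.  334.3] xang 80.2 tilt [-1.9e-03  7.0e-04 -1.0e+00] F [ 0.  -0.5 -0.4] w 85.0 gf 0.0
shift [ 0.698 -0.147  0.044] turn z 0.004 j [0.04 0.37 1.62 0.   1.16 0.21]
```

View pics/c4.png

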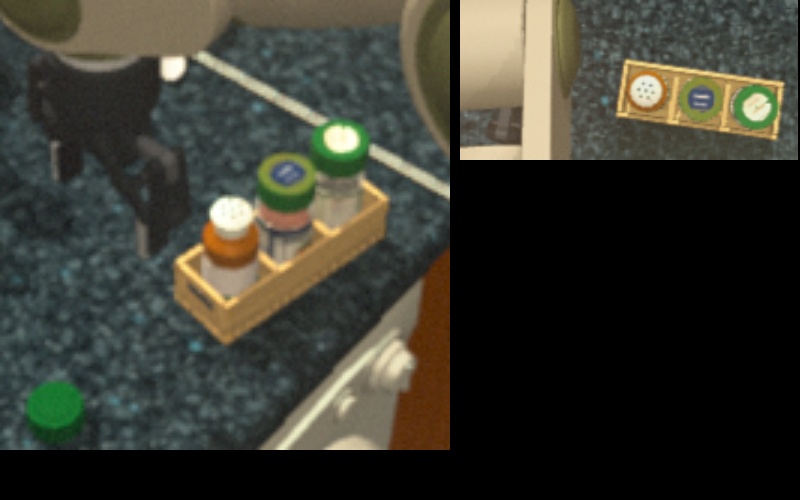

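The jar now stands upright in the free cell: white top at about (232,215) in the scene crop, and at (648,92) with its seven holes in the top crop. The other jars stand and the cap is untouched.

```bash
cat > neck.py <<'E'
from h import *
def ell(m):
    c=max(cv2.findContours(m,cv2.RETR_EXTERNAL,cv2.CHAIN_APPROX_NONE)[0],key=cv2.contourArea); return cv2.fitEllipse(c)
def neck(i,boxes,zlo,zhi):
    for n,(a,b,c,e) in boxes.items():
        p,d=load(n,i);P=cloud(n,d);H=cv2.cvtColor(p,cv2.COLOR_RGB2HSV).astype(int);z=P[...,2]
        k=np.zeros((480,640),bool);k[b:e,a:c]=1
        k&=(z>zlo)&(z<zhi)
        if zlo>80:k&=(H[...,1]<70)&(H[...,2]>150)
        el=ell(k.astype(np.uint8)); print(n,el[0],'axes',np.round(el[1],1),'cloud mean',P[k].mean(0).round(1),'z max',np.percentile(P[k][:,2],[50,95]).round(1),'onplane',onplane(n,el[0],zlo+13 if zlo>80 else 20).round(1))
E
python3 - <<'E'
from neck import *
print('before');neck(0,{'top':(425,280,470,315),'scene':(398,180,428,228)},88,115)
print('now');neck(3,{'top':(270,290,305,325),'scene':(328,250,356,282)},93,120)
print('cap');neck(3,{'scene':(265,312,302,342)},16,35);neck(0,{'top':(190,280,228,316)},16,35)
E
```

```text
before
top (453.1266784667969, 296.5774841308594) axes [15.  15.9] cloud mean [ 483.6 -284.9  104.4] z max [104.5 108.1] onplane [[ 483.6 -285.9  101. ]]
scene (413.96661376953125, 191.1363525390625) axes [ 9.  11.2] cloud mean [ 480.5 -280.5  100.6] z max [101.3 105.8] onplane [[ 480.2 -279.9  101. ]]
now
top (288.4442138671875, 307.72149658203125) axes [15.2 15.2] cloud mean [471.3  34.9 109.8] z max [109.9 113.4] onplane [[471.4  35.1 106. ]]
scene (341.5280456542969, 261.94757080078125) axes [11.3 13. ] cloud mean [467.6  39.3 106.1] z max [107.1 110.8] onplane [[467.5  39.3 106. ]]
cap
scene (282.8399353027344, 325.5496520996094) axes [15.9 18.7] cloud mean [495.7 210.2  20.6] z max [20.6 23.5] onplane [[496. 210.  20.]]
top (208.3350830078125, 297.6685485839844) axes [19.5 20.1] cloud mean [498.6 207.   23. ] z max [23.2 26.1] onplane [[498.8 207.7  20. ]]
```

```bash
python3 - <<'E'
from h import *
for i,(c,zt) in {3:((499.6,138),334.3),2:((471.6,32.6),291.6)}.items():
    p,d=load('scene',i);P=cloud('scene',d);H=cv2.cvtColor(p,cv2.COLOR_RGB2HSV).astype(int)
    m=(np.hypot(P[...,0]-c[0],P[...,1]-c[1])<75)&(P[...,2]>zt-190)&(P[...,2]<zt-60)&(H[...,2]<75)
    m=cv2.morphologyEx(m.astype(np.uint8),cv2.MORPH_OPEN,np.ones((3,3))).astype(bool)
    q=P[m]; l=(q[:,0]-c[0])*.985-(q[:,1]-c[1])*.174
    for s in(-1,1):
        k=l*s>0; print(i,s,k.sum(),'tip z - tcp',np.sort(q[k,2])[[0,5,15,40]].round(1)-zt,'lat',np.percentile(l[k],[5,95]).round(1))
E
```

```text
3 -1 573 tip z - tcp [-154.1 -149.3 -145.8 -128.7] lat [-73.  -18.1]
3 1 310 tip z - tcp [-161.3 -158.5 -154.8 -145.9] lat [ 6.4 66. ]
2 -1 506 tip z - tcp [-183.7 -159.9 -153.7 -135. ] lat [-65.5 -14.8]
2 1 278 tip z - tcp [-141.4 -135.3 -129.1 -123.1] lat [ 5.9 56.5]
```

```bash
python3 -m crank '[[0.3,-0.1,0.2,0,0,0,0],[0.68,-0.15,0.5,0,0,0,0],[0.695,-0.15,0.8,0,0,0,0],[0.695,-0.15,0.8,0,0,0,0],[0.695,-0.15,0.8,0,0,0,0],[0.695,-0.15,0.8,0,0,0,0]]' 60
python3 -c "
from h import *; delta([497.3,209.0,172])"
```

```text
time_s: 9.8
eef_pos: [496.8, 205.2, 257.7]
ee_rot: [0.001, 0.766, 0.642, 0.001]
force: [0.7, 0.6, 0.8]
grip_width: 1.005
grip_force: 0.0
t 9.8 pos [496.8 205.2 257.7] xang 79.93 tilt [ 2.1e-03  3.0e-04 -1.0e+00] F [0.7 0.6 0.8] w 85.4 gf 0.0
shift [ 0.038 -0.003  0.857] turn z -0.002 j [ 0.17  0.5   1.64 -0.    1.    0.35]
```

```bash
python3 -m crank '[[0.038,0,0.3,0,0,0,0],[0.038,0,0.6,0,0,0,0],[0.038,0,0.75,0,0,0,0],[0.038,0,0.78,0,0,0,0],[0.038,0,0.78,0,0,0,0],[0.038,0,0.78,0,0,0,0]]'
python3 -c "
from h import *; delta([497.3,209.0,171])"
```

```text
time_s: 10.4
eef_pos: [497.5, 209.7, 179.8]
ee_rot: [0.001, 0.766, 0.643, 0.001]
force: [0.4, 0.7, -0.7]
grip_width: 0.999
grip_force: 0.0
t 10.4 pos [497.5 209.7 179.8] xang 79.99 tilt [ 2.6e-03  5.0e-04 -1.0e+00] F [ 0.4  0.7 -0.7] w 84.9 gf 0.0
shift [-0.008 -0.001  0.088] turn z -0.0 j [ 0.18  0.63  1.68 -0.    0.84  0.36]
```

```bash
python3 -m crank '[[-0.008,0,0.08,0,0,0,0],[-0.008,0,0.09,0,0,0,0.2],[-0.008,0,0.09,0,0,0,0.4],[-0.008,0,0.09,0,0,0,0.5],[-0.008,0,0.09,0,0,0,1],[-0.008,0,0.09,0,0,0,1],[-0.008,0,0.09,0,0,0,1],[-0.008,0,0.09,0,0,0,1],[-0.008,0,0.09,0,0,0,1]]' 60
python3 -c "
from h import *; delta([497.3,209.0,171])"
```

```text
time_s: 11.3
eef_pos: [497.9, 209.4, 171.9]
ee_rot: [0.001, 0.766, 0.643, 0.002]
force: [-2.0, -0.3, 21.8]
grip_width: 0.474
grip_force: 67.0
t 11.3 pos [497.9 209.4 171.9] xang 80.02 tilt [ 4.7e-03  9.0e-04 -1.0e+00] F [-2.  -0.3 21.8] w 40.3 gf 67.03817526111379
shift [-0.005 -0.005  0.009] turn z 0.0 j [0.18 0.64 1.68 0.   0.82 0.36]
```

```bash
python3 -m crank '[[0,0,0,0,0,0,0.4],[0,0,-0.02,0,0,0,0.3],[0,0,-0.03,0,0,0,0.3],[0,0,-0.03,0,0,0,0.3],[0,0,-0.03,0,0,0,0.5],[0,0,-0.03,0,0,0,1],[0,0,-0.03,0,0,0,1],[0,0,-0.03,0,0,0,1],[0,0,-0.03,0,0,0,1],[0,0,-0.03,0,0,0,1]]' 60
python3 -c "
from h import *; delta([497.3,209.0,174])"
```

```text
time_s: 12.3
eef_pos: [496.9, 209.2, 172.5]
ee_rot: [0.0, 0.766, 0.643, 0.0]
force: [-2.1, -0.6, 5.2]
grip_width: 0.473
grip_force: 61.0
t 12.3 pos [496.9 209.2 172.5] xang 80.02 tilt [ 2.e-04  0.e+00 -1.e+00] F [-2.1 -0.6  5.2] w 40.2 gf 61.046814168803394
shift [-0.001  0.004 -0.015] turn z 0.0 j [ 0.18  0.64  1.68 -0.    0.82  0.36]
```

```bash
python3 -m crank '[[0,0,0,0,0,0,1],[0,0,-0.05,0,0,0,1],[0,0,-0.3,0,0,0,1],[0,0,-0.7,0,0,0,1],[0,0,-1,0,0,0,1],[0,0,-1,0,0,0,1]]' 110
python3 -m crank '[[-0.2,0,-0.4,0,0,0,1],[-0.6,0,-0.5,0,0,0,1],[-1,0.02,-0.5,0,0,0,1],[-1,0.02,-0.5,0,0,0,1],[-1,0.02,-0.5,0,0,0,1]]'
python3 -c "
from h import *; delta([469.1,37.4,322])"
```

```text
time_s: 12.9
eef_pos: [497.5, 209.3, 276.1]
ee_rot: [0.002, 0.766, 0.643, 0.003]
force: [1.3, -0.0, -1.5]
grip_width: 0.464
grip_force: 110.8
time_s: 13.4
eef_pos: [481.4, 109.9, 321.7]
ee_rot: [-0.0, 0.767, 0.642, -0.0]
force: [-0.9, 0.2, -1.2]
grip_width: 0.462
grip_force: 111.1
t 13.4 pos [481.4 109.9 321.7] xang 79.92 tilt [-1.e-03  3.e-04 -1.e+00] F [-0.9  0.2 -1.2] w 39.3 gf 111.08964201179333
shift [-0.735  0.006 -0.003] turn z -0.002 j [-0.01  0.33  1.71  0.    1.11  0.16]
```

```bash
python3 -m crank '[[-0.3,0,0,0,0,0,1],[-0.6,0.005,0.05,0,0,0,1],[-0.73,0.005,0.15,0,0,0,1],[-0.735,0.005,0.17,0,0,0,1],[-0.735,0.005,0.17,0,0,0,1],[-0.735,0.005,0.17,0,0,0,1]]'
python3 - <<'E'
from h import *; delta([469.1,37.4,305])
from rig import capture
o=np.zeros((600,800,3),np.uint8)
p,d=capture('scene'); np.savez('pics/scene4.npz',p=p,d=d)
a=cv2.resize(p[190:310,290:410],None,fx=5,fy=5)
cv2.imwrite('pics/c5.png',a[:,:,::-1])
P=cloud('scene',d);H=cv2.cvtColor(p,cv2.COLOR_RGB2HSV).astype(int)
m=(H[...,0]>45)&(H[...,0]<80)&(H[...,1]>120)&(np.hypot(P[...,0]-469,P[...,1]-37)<35)&(P[...,2]>112)
q=P[m];print(len(q),q.mean(0),np.percentile(q,[3,97],axis=0).round(1))
from scipy.optimize import least_squares
s=q;print(least_squares(lambda c:np.hypot(s[:,0]-c[0],s[:,1]-c[1])-21.5,[469,37],loss='soft_l1').x)
E
```

```text
time_s: 14.0
eef_pos: [469.4, 38.9, 305.2]
ee_rot: [-0.0, 0.766, 0.643, 0.0]
force: [-0.0, -0.3, -1.1]
grip_width: 0.459
grip_force: 111.1
t 14.0 pos [469.4  38.9 305.2] xang 80.08 tilt [-0.e+00  2.e-04 -1.e+00] F [-0.  -0.3 -1.1] w 39.0 gf 111.08734602341428
shift [-0.015 -0.001  0.002] turn z 0.002 j [-0.17  0.31  1.79  0.    1.05  0.01]
170 [469.91844065  48.61966772 151.92245198] [[453.4  28.  139.1]
 [485.8  60.8 156.7]]
[459.63208669  36.01143955]
```

View pics/c5.png

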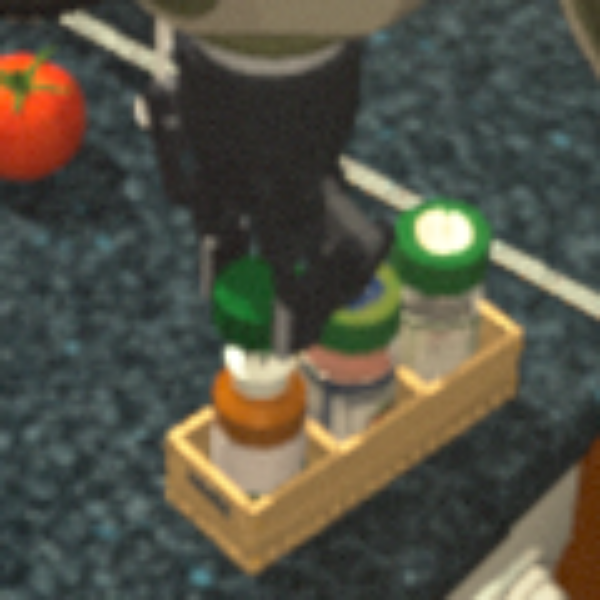

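The crop shows the cap in the fingers at about (245,300), directly above the white neck at (262,365); the jar stands upright in its cell. I'll check sideways alignment numerically.

```bash
python3 - <<'E'
from h import *
from rig import camera_info
c=camera_info('scene');K=c['K'];T=c['camera_from_world']
def proj(X):
    X=np.atleast_2d(X);y=X@T[:3,:3].T+T[:3,3];return np.c_[K[0,2]+K[0,0]*y[:,0]/-y[:,2],K[1,2]-K[1,1]*y[:,1]/-y[:,2]]
p,d=load('scene',4);H=cv2.cvtColor(p,cv2.COLOR_RGB2HSV).astype(int)
g=(H[...,0]>45)&(H[...,0]<80)&(H[...,1]>120)
t=np.linspace(0,2*np.pi,200);ci=np.c_[np.cos(t),np.sin(t)]
ne=np.array([467.5,39.3]) # neck as the scene camera sees it
for dx in (0,):
    for z in(133,138,143,148,155):
        u=proj(np.c_[ne+21.5*ci,np.full(200,z)]); print('cap circle z',z,'left u',u[:,0].min().round(1),'at v',u[u[:,0].argmin(),1].round(1),'right',u[:,0].max().round(1),'v',u[:,1].min().round(1),u[:,1].max().round(1))
for v in range(238,264,2):
    r=np.where(g[v,325:350])[0]; print(v,(r[0]+325,r[-1]+325) if len(r) else None,end=' ')
w=(H[...,1]<70)&(H[...,2]>150)
print()
for v in range(256,270,2):
    r=np.where(w[v,328:356])[0]; print(v,(r[0]+328,r[-1]+328) if len(r) else None,end=' ')
u=proj(np.c_[ne+16*ci,np.full(200,104)]);print('bead',u[:,0].min(),u[:,0].max(),u[:,1].min(),u[:,1].max())
E
```

```text
cap circle z 133 left u 332.1 at v 253.8 right 351.6 v 246.8 261.0
cap circle z 138 left u 332.1 at v 252.2 right 351.6 v 245.2 259.4
cap circle z 143 left u 332.2 at v 250.7 right 351.7 v 243.7 257.9
cap circle z 148 left u 332.2 at v 249.1 right 351.8 v 242.1 256.3
cap circle z 155 left u 332.2 at v 246.9 right 351.9 v 239.9 254.1
238 None 240 None 242 (np.int64(337), np.int64(342)) 244 (np.int64(334), np.int64(349)) 246 (np.int64(333), np.int64(344)) 248 (np.int64(333), np.int64(344)) 250 (np.int64(333), np.int64(343)) 252 (np.int64(333), np.int64(343)) 254 (np.int64(333), np.int64(343)) 256 (np.int64(336), np.int64(343)) 258 (np.int64(338), np.int64(343)) 260 None 262 None 
256 None 258 None 260 (np.int64(335), np.int64(338)) 262 (np.int64(335), np.int64(350)) 264 (np.int64(337), np.int64(346)) 266 (np.int64(338), np.int64(346)) 268 (np.int64(340), np.int64(352)) bead 334.43321574771926 348.6284795038906 257.33638989408405 267.8717524953225
```

```bash
python3 -m crank '[[-0.004,0,0.1,0,0,0,1],[-0.004,0,0.2,0,0,0,1],[-0.004,0,0.26,0,0,0,1],[-0.004,0,0.29,0,0,0,1],[-0.004,0,0.31,0,0,0,1],[-0.004,0,0.32,0,0,0,1],[-0.004,0,0.32,0,0,0,1]]'
python3 -c "
from h import *; delta([469.1,37.4,269.5])"
```

```text
time_s: 14.75
eef_pos: [471.4, 36.8, 277.7]
ee_rot: [0.006, 0.766, 0.643, 0.004]
force: [-0.6, -2.5, 36.6]
grip_width: 0.463
grip_force: 115.8
t 14.75 pos [471.4  36.8 277.7] xang 80.03 tilt [ 0.0135 -0.0034 -0.9999] F [-0.6 -2.5 36.6] w 39.3 gf 115.77339048508293
shift [ 0.002 -0.025  0.081] turn z 0.001 j [-0.17  0.35  1.82 -0.    0.96  0.  ]
```

```bash
python3 - <<'E'
from rig import status; s=status.sense(); print(s['wrist_torque'])
E
python3 -m crank '[[0,0,-0.1,0,0,0,1],[0,0,-0.3,0,0,0,1],[0,0,-0.32,0,0,0,1],[0,0,-0.32,0,0,0,1]]'
python3 - <<'E'
from h import *; delta([469.1,37.4,305])
from rig import capture
p,d=capture('scene'); np.savez('pics/scene5.npz',p=p,d=d)
a=cv2.resize(p[190:310,290:410],None,fx=5,fy=5)
cv2.imwrite('pics/c6.png',a[:,:,::-1])
from neck import neck
neck(5,{'scene':(328,255,356,282)},93,120)
E
```

```text
[-0.80678223 -0.3577469  -0.05899112]
time_s: 15.15
eef_pos: [469.0, 37.5, 304.7]
ee_rot: [-0.0, 0.766, 0.643, -0.0]
force: [0.3, -0.2, -1.0]
grip_width: 0.463
grip_force: 111.1
t 15.15 pos [469.   37.5 304.7] xang 80.01 tilt [-1.e-04  0.e+00 -1.e+00] F [ 0.3 -0.2 -1. ] w 39.4 gf 111.12891608267091
shift [-0.001  0.001 -0.003] turn z 0.0 j [-0.17  0.3   1.79  0.    1.04  0.  ]
scene (340.6475524902344, 263.5061950683594) axes [ 6.6 12.8] cloud mean [466.7  43.5 104.9] z max [105.7 111.1] onplane [[466.1  44.3 106. ]]
```

View pics/c6.png

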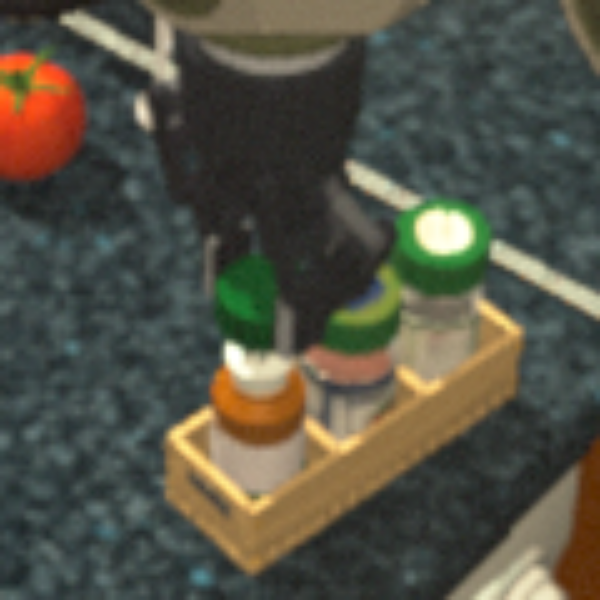

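The cap at (248,300) sits slightly right of the neck at (262,365); the jar still stands upright. The torque points to contact on the +x side, so I'll shift about 2 mm in +x and come down gently.

```bash
cat >> h.py <<'E'
def contact():
    from rig import status; s=status.sense(); F=s['force'];t=s['wrist_torque']*1000; rz=-155
    if abs(F[2])>3: print('contact rel TCP x,y', round(-(t[1]-rz*F[0])/F[2],1), round((t[0]+rz*F[1])/F[2],1),'F',F.round(1))
E
python3 -m crank '[[0.004,0.021,0.1,0,0,0,1],[0.004,0.021,0.2,0,0,0,1],[0.004,0.021,0.26,0,0,0,1],[0.004,0.021,0.28,0,0,0,1],[0.004,0.021,0.29,0,0,0,1],[0.004,0.021,0.295,0,0,0,1],[0.004,0.021,0.295,0,0,0,1]]'
python3 -c "
from h import *; delta([471.3,37.7,269.5]);contact()"
```

```text
time_s: 15.9
eef_pos: [471.4, 37.4, 275.5]
ee_rot: [0.0, 0.766, 0.643, 0.0]
force: [0.0, 0.3, -1.7]
grip_width: 0.457
grip_force: 111.3
t 15.9 pos [471.4  37.4 275.5] xang 80.01 tilt [ 5.e-04 -2.e-04 -1.e+00] F [ 0.   0.3 -1.7] w 38.9 gf 111.26999220578
shift [ 0.003 -0.002  0.06 ] turn z 0.0 j [-0.17  0.35  1.82 -0.    0.97  0.01]
```

```bash
python3 -m crank '[[0,0,0.02,0,0,0,1],[0,0,0.035,0,0,0,1],[0,0,0.045,0,0,0,1],[0,0,0.05,0,0,0,1],[0,0,0.05,0,0,0,1]]'
python3 -c "
from h import *; delta([471.3,37.7,269.5]);contact()"
```

```text
time_s: 16.4
eef_pos: [471.2, 37.5, 270.5]
ee_rot: [-0.0, 0.766, 0.643, -0.0]
force: [-0.4, -0.8, -1.3]
grip_width: 0.462
grip_force: 111.3
t 16.4 pos [471.2  37.5 270.5] xang 80.01 tilt [-4.e-04  1.e-04 -1.e+00] F [-0.4 -0.8 -1.3] w 39.2 gf 111.26685115043074
shift [0.003 0.    0.01 ] turn z 0.0 j [-0.17  0.36  1.82  0.    0.96  0.01]
```

```bash
python3 -m crank '[[0,0,0.005,0,0,0,1],[0,0,0.01,0,0,0,1],[0,0,0.015,0,0,0,1],[0,0,0.02,0,0,0,1],[0,0,0.025,0,0,0,1],[0,0,0.03,0,0,0,1],[0,0,0.03,0,0,0,1]]' 118
python3 -c "
from h import *; delta([471.3,37.7,263]);contact()"
```

```text
time_s: 17.1
eef_pos: [471.5, 37.3, 268.3]
ee_rot: [0.001, 0.766, 0.643, 0.001]
force: [0.1, -0.4, 5.6]
grip_width: 0.459
grip_force: 120.2
t 17.1 pos [471.5  37.3 268.3] xang 80.01 tilt [ 1.7e-03 -4.0e-04 -1.0e+00] F [ 0.1 -0.4  5.6] w 39.0 gf 120.15728129841591
shift [ 0.003 -0.003  0.053] turn z 0.0 j [-0.17  0.36  1.82 -0.    0.95  0.01]
contact rel TCP x,y -11.1 -13.8 F [ 0.1 -0.4  5.6]
```

```bash
python3 -m crank '[[0,0,0.01,0,0,0,1],[0,0,0.02,0,0,0,1],[0,0,0.02,0,0,0,1]]'
python3 -c "
from h import *; delta([471.3,37.7,263]);contact()"
python3 -m crank '[[0,0,0.01,0,0,0,1],[0,0,0.02,0,0,0,1],[0,0,0.02,0,0,0,1]]'
python3 -c "
from h import *; delta([471.3,37.7,263]);contact()"
```

```text
time_s: 17.4
eef_pos: [471.1, 37.5, 265.2]
ee_rot: [-0.001, 0.766, 0.643, -0.0]
force: [-0.0, 0.3, -2.0]
grip_width: 0.459
grip_force: 119.5
t 17.4 pos [471.1  37.5 265.2] xang 80.01 tilt [-1.2e-03  4.0e-04 -1.0e+00] F [-0.   0.3 -2. ] w 39.0 gf 119.48934926102083
shift [0.002 0.002 0.022] turn z 0.0 j [-0.17  0.37  1.83  0.    0.95  0.01]
time_s: 17.7
eef_pos: [471.4, 37.4, 263.9]
ee_rot: [0.0, 0.766, 0.643, 0.0]
force: [0.0, 0.0, 1.2]
grip_width: 0.459
grip_force: 119.9
t 17.7 pos [471.4  37.4 263.9] xang 80.01 tilt [ 6.e-04 -2.e-04 -1.e+00] F [0.  0.  1.2] w 39.0 gf 119.85901387834019
shift [ 0.003 -0.002  0.009] turn z 0.0 j [-0.17  0.37  1.83 -0.    0.94  0.01]
```

```bash
python3 -m crank '[[0,0,0.01,0,0,0,1],[0,0,0.02,0,0,0,1],[0,0,0.02,0,0,0,1],[0,0,0.02,0,0,0,1]]'
python3 -c "
from h import *; delta([471.3,37.7,263]);contact()"
python3 -m crank '[[0,0,0.005,0,0,0,1],[0,0,0.01,0,0,0,1],[0,0,0.015,0,0,0,1],[0,0,0.015,0,0,0,1],[0,0,0.015,0,0,0,1]]'
python3 -c "
from h import *; delta([471.3,37.7,263]);contact()"
```

```text
time_s: 18.1
eef_pos: [472.0, 37.1, 263.6]
ee_rot: [0.002, 0.766, 0.643, 0.001]
force: [-2.5, -3.2, 17.4]
grip_width: 0.459
grip_force: 121.8
t 18.1 pos [472.   37.1 263.6] xang 80.02 tilt [ 0.0041 -0.0014 -1.    ] F [-2.5 -3.2 17.4] w 39.0 gf 121.84686556836823
shift [ 0.005 -0.008  0.006] turn z 0.0 j [-0.17  0.37  1.83 -0.    0.94  0.01]
contact rel TCP x,y -1.0 -0.1 F [-2.5 -3.2 17.4]
time_s: 18.6
eef_pos: [472.4, 37.0, 263.5]
ee_rot: [0.003, 0.766, 0.643, 0.002]
force: [-3.6, -3.0, 30.8]
grip_width: 0.459
grip_force: 123.2
t 18.6 pos [472.4  37.  263.5] xang 80.03 tilt [ 0.0069 -0.0021 -1.    ] F [-3.6 -3.  30.8] w 39.0 gf 123.22120565426303
shift [ 0.005 -0.012  0.005] turn z 0.001 j [-0.17  0.37  1.83 -0.    0.94  0.01]
contact rel TCP x,y -9.1 -5.3 F [-3.6 -3.  30.8]
```

```bash
python3 -m crank '[[0,0,0.003,0,0,0,1],[0,0,0.003,0,0,0,1],[0,0,0.003,0,0,0,1],[0,0,0.003,0,0,0,1],[0,0,0.003,0,0,0,1]]'
python3 - <<'E'
from h import *
from rig import capture
p,d=capture('scene'); delta([471.3,37.7,263])
a=cv2.resize(p[190:310,290:410],None,fx=5,fy=5)
cv2.imwrite('pics/c7.png',a[:,:,::-1])
E
```

```text
time_s: 19.1
eef_pos: [472.5, 37.0, 263.5]
ee_rot: [0.003, 0.766, 0.643, 0.002]
force: [-4.5, -3.2, 33.6]
grip_width: 0.46
grip_force: 123.4
t 19.15 pos [472.5  37.  263.5] xang 80.03 tilt [ 0.0074 -0.0023 -1.    ] F [-5.3 -2.  32.9] w 38.8 gf 123.42802543222206
shift [ 0.005 -0.013  0.005] turn z 0.001 j [-0.17  0.37  1.82 -0.    0.94  0.01]
```

View pics/c7.png

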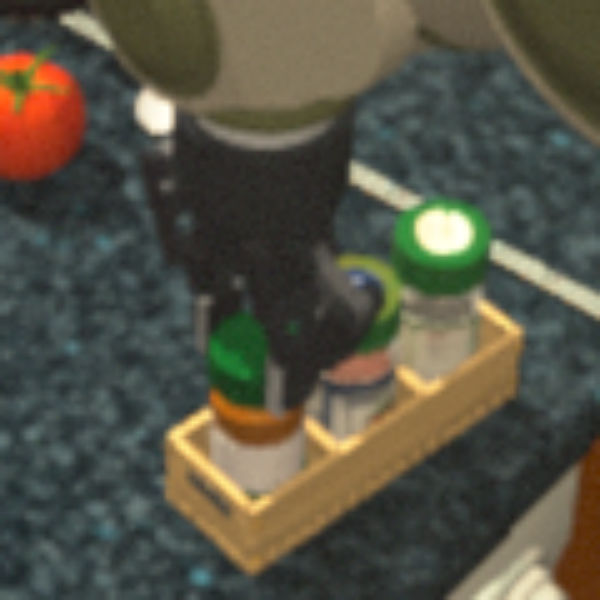

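The cap at (240,360) sits down on the shoulder with no white neck showing. The jar is upright, the other jars stand, and the gripper is still pressing with 33 N.

```bash
python3 -c "
from rig import ticket; print(ticket.finish_job())"
```

```text
the job is handed in; nothing more can be done
None
```

The jar stands in the free cell with the green cap clicked home, and I handed the job in at 19 s with the gripper still on the cap, pressing with about 33 N; my first try at the cap was about 2 mm off and pressed the neck with 37 N before I backed off and realigned.

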